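Slide a Petri dish under the spring-closed cover of a specimen bay

ROBOT

A 6-joint arm with a two-finger parallel gripper is mounted at the origin on a cart in front of the work surface, level with it; the furniture and walls round the work are solid. World frame = base frame: x ahead of the robot, y to its left, z up, the work surface at z = 0. Lengths are in m, angles in rad, forces in N, time in s.
With the tool pointing down it reaches from about 0.35 to 0.85 m from the base axis. Payload 8.1 kg.
Tool frame: the origin (TCP) lies midway between the tips of the shut fingers; the grasp point (between the pads) lies 19 mm behind it; y points along the fingers, z is the direction in which the jaws open and shut, and the axes are right-handed (so a half turn about y gives the same grasp; the last joint's range is limited). The gripper opens to 85 mm and grips with 20 to 120 N. Pads are 22 mm wide; open, the fingers measure 114 mm over their backs; the gripper's body (76 mm by 85 mm) begins 54 mm behind the grasp point. The pads swing forward as they close: fully open they stand 13 mm farther back than shut.
Start: joints at [1.087, 0.13, 1.488, -0, 1.523, -0.085], TCP at [0.233, 0.553, 0.231] pointing down, gripper open.
Joint ranges: [-2.96, 2.96], [-0.89, 2.26], [0.02, 2.5], [-1.34, 4.48], [0, 2.73], [-2.66, 2.66]. Speed limits (rad/s): [2.39, 2.39, 2.79, 3.14, 3.14, 3.14].

INTERFACE

Orientations are given as a rotation vector (axis times angle).
In Python, from cell import manip, imaging gives the robot as it stands.
- The arm moves only by the tool move_arm, never from a script. Its argument "motion" is a list of rows, each a list of 2 entries, a list of its own where there are three numbers: the shift along the world's x, y, z in mm, then the turn about the world's z in rad. In form: [[[x, y, z], twist], ...]. A call has 1 to 12 rows; each row is the pose to reach, as a shift and turn from the pose measured when the call began; what a row does not reach only later rows make up. A row lasts 1/8 s, in which the tool goes at most 62.5 mm and 10.7 degrees, less where a joint would pass 70% of its speed; a pose out of reach is approached as far as the arm can. A call with a gripper value outside its range is refused whole. "fingers" is the opening, from 0 (shut) to 1 (fully open), set as the call begins (left out, the last holds). The fingers move at their own pace and stop on an object; the grip force is fixed at half the most. Time passes only in rows, so rows that repeat a pose let the fingers close. It gives the time, the measured TCP pose, the force and the opening at its end, in the units of the state.
- manip.get_state(): the state, without advancing time (a new reading comes with each control period).
- imaging.snapshot(name): name is "scene" or "top" or "wrist"; returns (picture, depth): 384x512x3 uint8, red, green, blue; 384x512 float32, m along the optical axis (not along the pixel's ray), 0 where there is no reading.
- imaging.camera_info(name): a dict with "camera_matrix" (3x3 intrinsics, pixels), "extrinsics" (4x4, takes a point from camera to world coordinates). Camera axes: x right, y up, looking along -z (the intrinsics and any distortion apply to the point x, -y, -z); pixel columns grow to the right and rows downward; lengths in m; the calibration is good to about 2 mm. A picture is of the moment at which its call begins: read the wrist's pose just before it. camera_info takes no time and is no camera call; for the wrist camera it gives the pose at the moment of the call.
- manip.close_job(): hands the job in, once; it reports no verdict.
The state is a dict: "time": time; "joints": joint angles; "joint_velocities": joint speeds; "joint_torque": joint torques, N m; "position": TCP position; "ee_rot": TCP orientation; "wrist_force": force on the tool from outside, world axes, zero at the start; "moment": the same for the moment, N m; "opening": finger opening in m.
Only numpy, scipy, OpenCV 4.12 (cv2) and the standard library are available. Lean on these libraries where they do the work, as an engineer would, in place of code of your own. Each camera call takes 0.05 s, during which the arm holds its last target.

TASK

Load the Petri dish that lies in the lane of the specimen bay: with one fingertip press the bay's long thumb bar down so that the spring cover lifts, and keep it down while the other fingertip pushes the dish along the bench, under the cover and fully home against the back stop. Then let the cover spring shut behind the dish and move clear. The dish is only pushed, flat on the bench, never picked up, and the things standing around are left alone.

Things in the scene. Friction and masses are not known exactly. Their poses are not given: they have to be found in the camera images.
- bay: Fixed aluminium frame on the bench, 283 x 110 mm, with no floor: the dish slides on the bench. Origin: on the bench, on the lane's centre line. +x: along the lane into the bay (pushing direction); +y: towards the thumb bar; z up. Lane between rails with inner faces at y = +49 mm (x -112 to 171) and -49 mm (x -10 to 171, flared lead-in from x = -63). Rails 12 mm high, 23 by the pocket.
- mouth (a point): Point on the bench at the mouth of the pocket, on the lane's centre line at bay x = 70 mm, where the front face of the cover's tooth stands; axes as the bay's. From here to the front of the cover's roof (bay x = 97 mm) the lane is open from above at bay y > -26 mm: room for the pushing finger.
- back_stop (a point): Point on the bench under the inner face of the back stop, on the lane's centre line, bay x = 165 mm. The dish is home when it touches this wall (22 mm high).
- tooth (a point): Middle of the lower edge of the cover's tooth, a grey tab 28 mm wide (bay y -26 to -54 mm), 4 mm thick (bay x 70 to 74 mm). Shut, it reaches down to 4 mm above the bench and blocks the dish. Pressing the bar lifts it straight up, without moving along the lane; the dish passes under it from 0.2 rad on.
- cover (a joint): Angle (rad) of the grey-painted sheet cover: 0 shut, 0.46 fully open (stop). A seesaw on a shaft along bay x (y = 52, z = 28 mm, posts up to 36 mm high): thumb bar on the +y side, cover on the -y side, its roof 26 mm above the bench over bay x 97 to 165 mm. Pressing the bar down raises the cover; a spring shuts it. The bar needs about 4 N at first, 8 N fully down.
- bar (a point): Centre of the top face of the thumb bar, a grey ribbed strip 190 mm long (bay x -110 to 80), 38 mm wide, 4 thick; a fingertip can slide along it while pressing. Shut: centre 23 mm above the bench at bay y = 92, sloping up outwards. At 0.4 rad it is level, 7.5 mm above the bench, from y = 68 to 106; 2 mm lower at the stop.
- dish: White translucent Petri dish with lid, to be pushed: a disc of 91 mm diameter, 15 mm high, about 20 g, lying flat in the lane in front of the mouth. Origin: centre of its underside. Home against the back stop its centre is at bay x = 119 mm; its edge nearest the robot is then at bay x = 74 mm.
- spare_dish: A second Petri dish of the same kind (91 x 15 mm) lying on the open bench outside the bay, on its -y side. Origin: centre of its underside. Leave alone.
- beaker: Small clear plastic beaker, 55 mm wide, 69 mm high, beside the bay. Origin: centre of its underside. Leave alone.
- dropper_bottle: White dropper bottle, 37 mm wide, 133 mm high, beside the bay on its +y side. Origin: centre of its underside. Leave alone.
Things that resemble listed ones, but are neither listed nor needed, are in the scene too. What is shaped like the dish but black or green is not meant.

How it is judged:
On the way, in this order (a step that is already met when the one before it is completed fails the run):
1. a finger holds the thumb bar down and the cover open while the dish is still outside (value of joint cover above 0.18 rad and contact force between the fingers and bay above 0.5 N and x of dish in the frame of bay below 0.05 m), for 0.1 s.
2. the dish is pushed under the cover while a finger holds the cover open (value of joint cover above 0.18 rad and contact force between the fingers and bay above 0.5 N and x of dish in the frame of bay above 0.085 m), for 0.1 s.
At the end, for the whole second after the job is handed in: The dish lies flat and at rest on the bench in the pocket, home against the back stop to within 9 mm, and the cover has sprung shut behind it (below 0.05 rad) (x of dish in the frame of bay between 0.11 and 0.125 m and y of dish in the frame of bay between -0.012 and 0.012 m and height (world z) of dish below 0.005 m and angle between dish's own z axis and vertical below 0.08 rad and linear speed of dish below 0.01 m/s and value of joint cover below 0.05 rad); the robot touches nothing.
It fails at once if the dish is lifted or tipped (height (world z) of dish above 0.012 m or angle between dish's own z axis and vertical above 0.3 rad).
It fails at once if a bystander is moved by more than 15 mm (distance of any of spare_dish, beaker, dropper_bottle from where it was at the start of the episode above 0.015 m).
It also fails if it takes over 48 s, if anything falls off the work surface, if the arm or the gripper's body presses on something with over 40 N, if the wrist force passes 120 N, or if a joint passes its speed limit or range.

## Working session

There is one attempt and no reset: what is moved stays moved. The work goes in short steps, Python scripts to look and compute and a tool call to move; the robot and the scene stay as the last step left them, time stands still between calls to the robot, and variables do not carry over. Pictures are saved under pics/ and viewed, and the job is handed in when it is done.

Besides the shell and the picture viewer there is one more tool, called after "Call:" as a command line: name --argument value ..., lists and objects as JSON in quotes. move_arm: Moves the arm, as the interface text tells. Its arguments: {"type":"object","properties":{"motion":{"type":"array","items":{"type":"array"}},"fingers":{"type":"number"}},"required":["motion"]}

```bash
mkdir -p pics
python3 - <<'E'
from cell import manip, imaging
import cv2,numpy as np
s=manip.get_state();print({k:np.round(v,3) for k,v in s.items()})
for n in("scene","top","wrist"):
    p,d=imaging.snapshot(n);i=imaging.camera_info(n)
    cv2.imwrite(f"pics/{n}0.png",p[...,::-1]);np.savez(f"{n}0.npz",p=p,d=d,K=i["camera_matrix"],E=i["extrinsics"])
    print(n,np.round(i["camera_matrix"],1).tolist(),np.round(i["extrinsics"],3).tolist(),[k for k in i])
E
```

```text
{'time': np.float64(0.0), 'joints': array([ 1.087,  0.131,  1.489,  0.   ,  1.523, -0.085]), 'joint_velocities': array([ 0.001,  0.001, -0.001, -0.   , -0.002, -0.001]), 'joint_torque': array([ 0.0000e+00, -5.6939e+01, -5.0056e+01,  0.0000e+00,  1.4000e-02,
        0.0000e+00]), 'position': array([0.233, 0.552, 0.23 ]), 'ee_rot': array([-1.55 ,  0.313, -0.313]), 'wrist_force': array([ 1.308, -0.136, -0.749]), 'moment': array([ 0.006, -0.003, -0.007]), 'opening': np.float64(0.085)}
scene [[463.2, 0.0, 247.2], [0.0, 463.2, 193.4], [0.0, 0.0, 1.0]] [[0.795, 0.264, -0.547, -0.038], [-0.607, 0.35, -0.713, -0.726], [0.003, 0.899, 0.438, 0.529], [0.0, 0.0, 0.0, 1.0]] ['camera_matrix', 'extrinsics']
top [[422.5, 0.0, 249.6], [0.0, 422.5, 189.8], [0.0, 0.0, 1.0]] [[0.01, 0.995, -0.102, 0.458], [-1.0, 0.009, -0.016, 0.051], [-0.015, 0.102, 0.995, 1.201], [0.0, 0.0, 0.0, 1.0]] ['camera_matrix', 'extrinsics']
wrist [[319.4, 0.0, 260.3], [0.0, 319.4, 190.1], [0.0, 0.0, 1.0]] [[0.388, -0.889, -0.243, 0.171], [0.922, 0.374, 0.104, 0.578], [-0.001, -0.265, 0.964, 0.372], [0.0, 0.0, 0.0, 1.0]] ['camera_matrix', 'extrinsics']
```

View pics/top0.png

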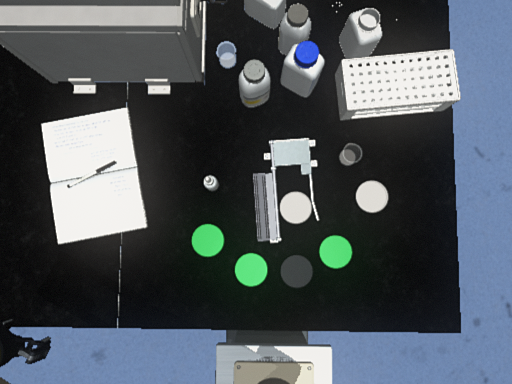

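View pics/scene0.png

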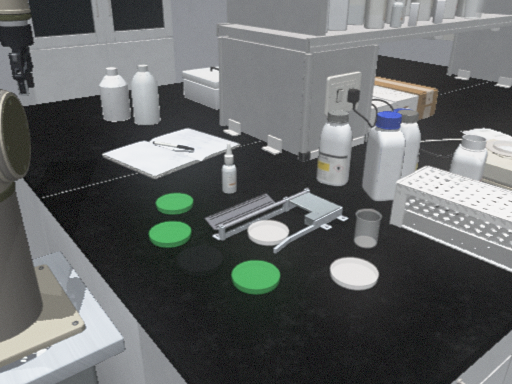

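View pics/wrist0.png

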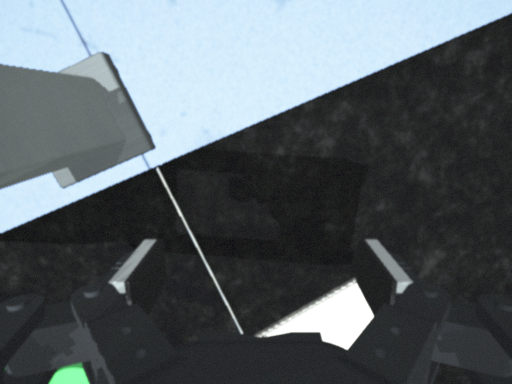

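Top view candidates: the white dish in the lane at (296,207) is the one wanted. The white spare at (372,196) is outside the bay. The black disc at (296,271) and the greens at (208,240), (251,269) and (335,251) are not meant. Next is a close crop.

Run:
```python
import cv2
p=cv2.imread("pics/top0.png");c=p[130:255,240:350];cv2.imwrite("pics/topc.png",cv2.resize(c,None,fx=4.7,fy=4.7,interpolation=cv2.INTER_CUBIC))
p=cv2.imread("pics/scene0.png");c=p[180:260,195:355];cv2.imwrite("pics/scc.png",cv2.resize(c,None,fx=5,fy=5,interpolation=cv2.INTER_CUBIC))
```

```text
(no output)
```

View pics/topc.png

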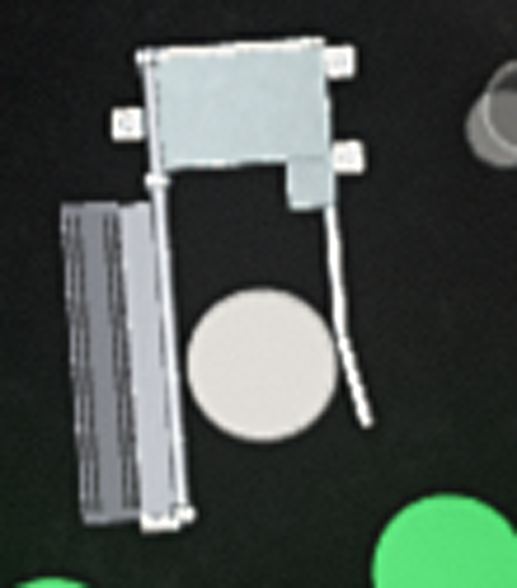

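View pics/scc.png

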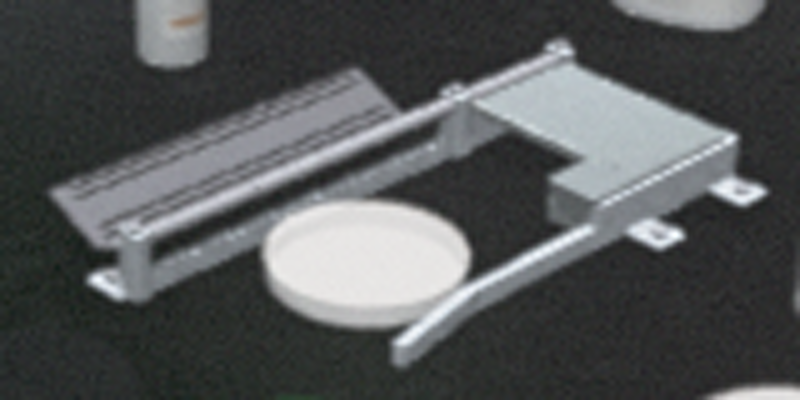

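```bash
cat > h.py <<'E'
import numpy as np,cv2
def load(n):
    z=np.load(n);return z['p'],z['d'],z['K'],z['E']
def ray(px,K,E,z):
    d=E[:3,:3]@np.array([(px[0]-K[0,2])/K[0,0],-(px[1]-K[1,2])/K[1,1],-1]);o=E[:3,3]
    return o+d*(z-o[2])/d[2]
def proj(P,K,E):
    c=E[:3,:3].T@(np.asarray(P)-E[:3,3]);return np.array([K[0,2]+K[0,0]*c[0]/-c[2],K[1,2]+K[1,1]*c[1]/c[2]])
E
python3 - <<'E'
from h import *
p,d,K,E=load("top0.npz")
L=[((62,203),(80,109.5,30)),((85,522),(-110,109.5,30)),((185,513),(-110,52,36)),((145,57),(168,52,36)),((155,180),(90,52,36)),((290,210),(70,-26,26)),((332,208),(70,-54,26)),((165,170),(97,45,27)),((340,335),(-10,-51,12))]
W=np.array([ray((a[0]/4.7+240,a[1]/4.7+130),K,E,b[2]/1e3)[:2] for a,b in L]);B=np.array([b[:2] for a,b in L])/1e3
bc,wc=B.mean(0),W.mean(0);H=(B-bc).T@(W-wc);th=np.arctan2(H[0,1]-H[1,0],H[0,0]+H[1,1]);R=np.array([[np.cos(th),-np.sin(th)],[np.sin(th),np.cos(th)]])
t=wc-R@bc;print("yaw",th,"org",t);print("res mm",np.round(((W-t)@R-B)*1e3,1).tolist())
hsv=cv2.cvtColor(p,cv2.COLOR_RGB2HSV)
for nm,c0 in (("dish",(296,207)),("spare",(372,196))):
    m=np.zeros(p.shape[:2],np.uint8);y,x=c0[1],c0[0];m[y-24:y+24,x-24:x+24]=((p[y-24:y+24,x-24:x+24].min(2)>150))*255
    n,l,s,c=cv2.connectedComponentsWithStats(m);k=l[y,x];w=ray(c[k],K,E,.015)
    print(nm,c[k],s[k],"world",w,"bay",((w[:2]-t)@R)*1e3,"diam",2*np.sqrt(s[k,4]/np.pi)/K[0,0]*1.19)
for nm,px,z in (("bottle",(211,183),.1),("beaker",(350,154),.03),("green",(335,251),.015),("green2",(251,269),.015),("black",(296,271),.015)):
    w=ray(px,K,E,z);print(nm,w,((w[:2]-t)@R)*1e3)
E
```

```text
yaw 0.0828922758553064 org [ 0.55212158 -0.05534307]
res mm [[1.3, -1.0], [2.4, -0.6], [3.5, -1.5], [-3.6, 0.8], [0.1, 0.6], [-2.4, -0.6], [-3.1, 2.3], [-0.0, 0.7], [1.9, -0.7]]
dish [295.15943878 207.04336735] [280 192  31  31 784] world [ 0.53145447 -0.05897859  0.015     ] bay [-20.89715955  -1.91186322] diam 0.08898337683395911
spare [371.52146465 196.03661616] [356 181  32  31 792] world [ 0.56439816 -0.27285002  0.015     ] bay [  -5.7745735  -217.77658844] diam 0.08943622137092333
bottle [0.58727632 0.16955757 0.1       ] [ 53.65521703 221.21769528]
beaker [ 0.68065361 -0.21098046  0.03      ] [ 115.20433834 -165.74511224]
green [ 0.41054312 -0.16916586  0.015     ] [-150.51655829 -101.7096513 ]
green2 [0.3586298  0.06314573 0.015     ] [-183.01684373  134.10256385]
black [ 0.35462946 -0.06120152  0.015     ] [-197.29907178   10.51348906]
```

```bash
cat > st.py <<'E'
from cell import manip
import numpy as np
from scipy.spatial.transform import Rotation as Ro
th=0.0829;t=np.array([.5521,-.0553]);R=np.array([[np.cos(th),-np.sin(th)],[np.sin(th),np.cos(th)]])
def show():
    s=manip.get_state();M=Ro.from_rotvec(s['ee_rot']).as_matrix()
    print("t",s['time'],"pos",np.round(s['position']*1e3,1),"bay",np.round((s['position'][:2]-t)@R*1e3,1),"F",np.round(s['wrist_force'],1),"open",s['opening'],"j",np.round(s['joints'],3))
    z=M[:,2];e=(np.arctan2(z[1],z[0])-(th+np.pi/2)+np.pi/2)%np.pi-np.pi/2
    print("toolz",np.round(z,3),"tooly",np.round(M[:,1],3),"turn needed",-e)
    return s
E
python3 - <<'E'
from st import *
s=show();print((t+R@np.array([-.085,.045])-s['position'][:2])*1e3)
E
```

```text
t 0.15 pos [232.8 552.6 230.5] bay [-267.9  632.2] F [ 0.8  0.4 -0.4] open 0.08534452695362894 j [ 1.087  0.131  1.489  0.     1.523 -0.085]
toolz [ 0.388  0.922 -0.001] tooly [-0.001 -0.001 -1.   ] turn needed 0.4816724275866491
[ 230.91280699 -570.06383167]
```

Call:
move_arm --motion '[[[25,-50,0],0.04],[[50,-100,0],0.08],[[70,-150,0],0.12],[[90,-200,0],0.16],[[110,-250,0],0.2],[[130,-300,0],0.24],[[150,-350,0],0.28],[[170,-400,0],0.33],[[190,-450,-20],0.38],[[205,-500,-40],0.42],[[220,-540,-60],0.46],[[231,-570,-80],0.482]]' --fingers 1

```text
time: 1.65
position: [0.464, -0.0193, 0.1497]
ee_rot: [-1.571, -0.065, 0.065]
wrist_force: [-0.2, 0.5, -0.2]
opening: 0.0853
```

Call:
move_arm --motion '[[[0,0,0],0],[[0,0,0],0]]'

```text
time: 1.9
position: [0.4637, -0.019, 0.1498]
ee_rot: [-1.571, -0.064, 0.065]
wrist_force: [0.1, 0.4, 0.5]
opening: 0.0855
```

Run:
```python
from st import *
from cell import imaging
import cv2
s=show();print((t+R@np.array([-.085,.045])-s['position'][:2])*1e3)
for n in("wrist","scene"):
    i=imaging.camera_info(n);p,d=imaging.snapshot(n)
    cv2.imwrite(f"pics/{n}1.png",p[...,::-1]);np.savez(f"{n}1.npz",p=p,d=d,K=i["camera_matrix"],E=i["extrinsics"])
```

```text
t 1.9 pos [463.7 -19.  149.8] bay [-85.   43.5] F [0.1 0.4 0.5] open 0.08550219005982748 j [-1.510e-01 -1.910e-01  1.953e+00 -1.000e-03  1.379e+00 -1.803e+00]
toolz [-0.082  0.997 -0.001] tooly [-0.    -0.001 -1.   ] turn needed 0.0009805462396732523
[-0.08021619  1.50201005]
```

View pics/wrist1.png

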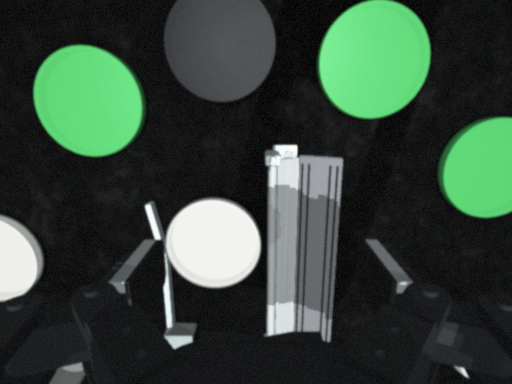

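View pics/scene1.png

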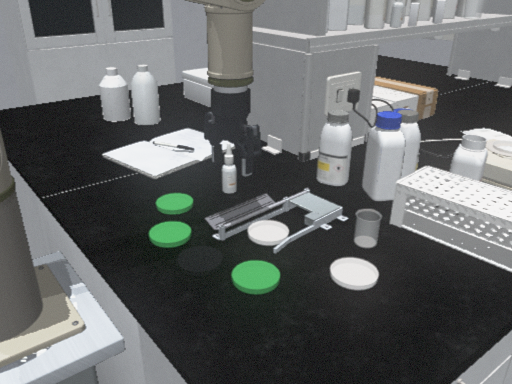

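```bash
python3 - <<'E'
from h import *
from st import t,R
p,d,K,E=load("scene1.npz");print("tcp in scene",proj((.464,-.019,.150),K,E))
for b in [(-110,109.5,30),(80,109.5,30),(-110,52,36),(70,-54,26),(70,-26,26)]:
    w=t+R@np.array(b[:2])/1e3;print(b,proj((*w,b[2]/1e3),K,E))
p,d,K,E=load("wrist1.npz");print(np.round(E,3));print("tcp in wrist",proj((.464,-.019,.150),K,E))
m=((p.min(2)>150)).astype(np.uint8);n,l,s,c=cv2.connectedComponentsWithStats(m);k=l[243,213]
w=ray(c[k],K,E,.015);print("dish",c[k],s[k],w,(w[:2]-t)@R)
for nm,px,z,b in(("bar near outer",(343,157),.030,(-110,109.5)),("bar far outer",(329,341),.030,(80,109.5)),("post",(272,156),.036,(-110,52)),("railtip",(151,204),.012,(-63,0)),("kink",(168,243),.012,(-10,-51)),("bar outer near bench",(343,157),.0,(0,0))):
    w=ray(px,K,E,z);print(nm,np.round(w*1e3),np.round((w[:2]-t)@R*1e3,1),b)
E
python3 -c "
import cv2;p=cv2.imread('pics/wrist1.png');cv2.imwrite('pics/w1c.png',cv2.resize(p[130:384,100:440],None,fx=2.3,fy=2.3,interpolation=cv2.INTER_CUBIC))"
```

```text
tcp in scene [231.71474901 173.91001477]
(-110, 109.5, 30) [204.32856819 217.69730672]
(80, 109.5, 30) [265.81424911 192.74845711]
(-110, 52, 36) [220.69211678 225.00955263]
(70, -54, 26) [313.93944233 219.70209269]
(70, -26, 26) [304.43807713 215.18168442]
[[-0.082 -0.961 -0.263  0.397]
 [ 0.997 -0.08  -0.021 -0.025]
 [-0.001 -0.264  0.964  0.292]
 [ 0.     0.     0.     1.   ]]
tcp in wrist [261.78093135 247.01033777]
dish [212.85609083 242.95826941] [ 166  199   94   88 6518] [ 0.52757366 -0.05944346  0.015     ] [-0.02478521 -0.00209833]
bar near outer [434.  46.  30.] [-108.8  111. ] (-110, 109.5)
bar far outer [615.  60.  30.] [ 72.2 109.6] (80, 109.5)
post [438. -13.  36.] [-110.7   52.1] (-110, 52)
railtip [ 495. -118.   12.] [-62.3 -57.9] (-63, 0)
kink [ 533. -102.   12.] [-23.4 -45.3] (-10, -51)
bar outer near bench [439.  54.   0.] [-103.9  118.8] (0, 0)
```

View pics/w1c.png

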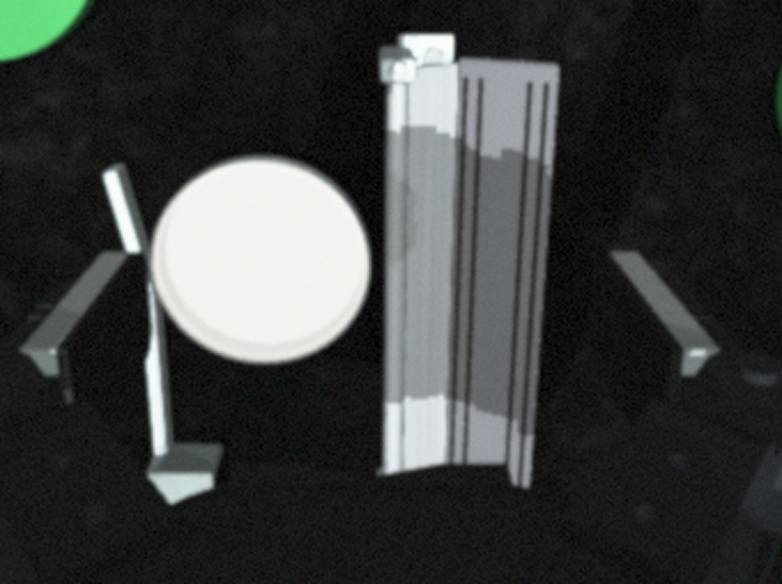

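Call:
move_arm --motion '[[[-3,2,-30],0],[[-3,2,-60],0],[[-3,2,-90],0],[[-3,2,-115],0],[[-3,2,-115],0],[[-3,2,-115],0]]'

```text
time: 2.75
position: [0.4622, -0.0161, 0.037]
ee_rot: [-1.572, -0.069, 0.064]
wrist_force: [0.6, 0.0, 1.1]
opening: 0.0853
```

Run:
```python
from st import *
from cell import imaging
import cv2
s=show()
for n in("wrist","scene"):
    i=imaging.camera_info(n);p,d=imaging.snapshot(n)
    np.savez(f"{n}2.npz",p=p,d=d,K=i["camera_matrix"],E=i["extrinsics"])
    c=p[100:384,60:440] if n=="wrist" else p[140:260,180:340]
    f=2 if n=="wrist" else 4.8
    cv2.imwrite(f"pics/{n}2.png",cv2.resize(c,None,fx=f,fy=f,interpolation=cv2.INTER_CUBIC)[...,::-1])
```

```text
t 2.75 pos [462.2 -16.1  37. ] bay [-86.4  46.5] F [0.6 0.  1.1] open 0.08525092618649435 j [-1.450e-01 -5.400e-02  2.051e+00 -1.000e-03  1.141e+00 -1.799e+00]
toolz [-0.084  0.996 -0.002] tooly [ 0.003 -0.002 -1.   ] turn needed -0.001508275287377625
```

View pics/wrist2.png

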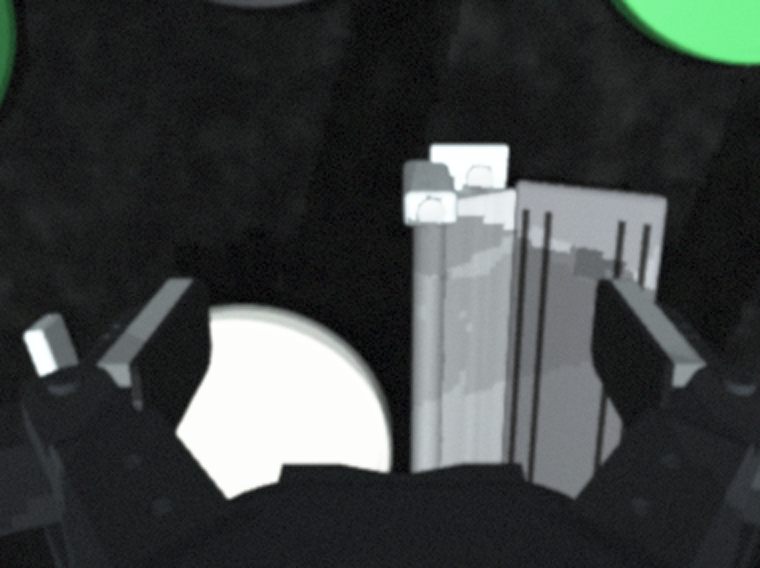

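View pics/scene2.png

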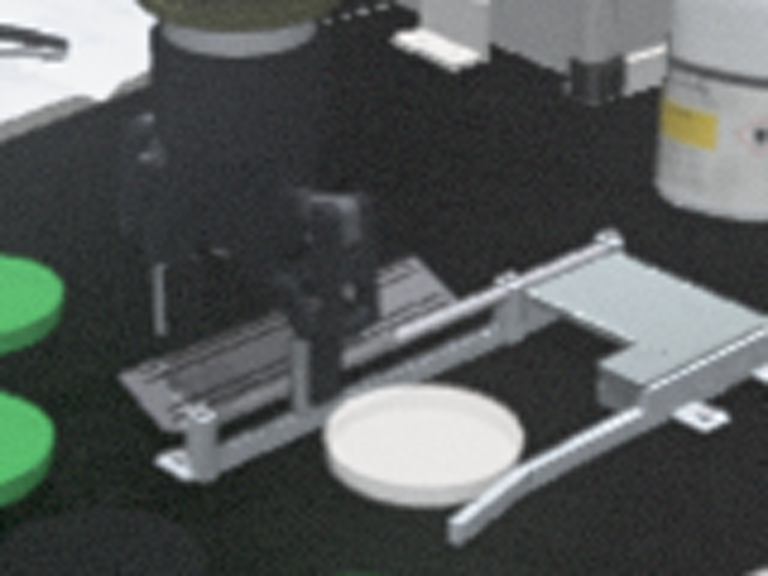

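Run:
```python
from h import *
from st import t,R
p,d,K,E=load("wrist2.npz")
for q in((192,280),(165,280),(208,345),(600,280),(628,280),(594,340)):
  px=(q[0]/2+60,q[1]/2+100)
  for z in(.040,.050):
    w=ray(px,K,E,z);print(q,z,np.round((w[:2]-t)@R*1e3,1))
  print(d[int(px[1])-3:int(px[1])+4,int(px[0])-3:int(px[0])+4][3].round(3))
```

```text
(192, 280) 0.04 [-91.   -3.4]
(192, 280) 0.05 [-95.5   0.2]
[0.136 0.134 0.136 0.134 0.136 0.134 0.136]
(165, 280) 0.04 [-90.9  -9.7]
(165, 280) 0.05 [-95.5  -5.7]
[0.194 0.195 0.195 0.195 0.194 0.194 0.135]
(208, 345) 0.04 [-73.8  -0.9]
(208, 345) 0.05 [-79.6   2.4]
[0.138 0.139 0.141 0.142 0.143 0.185 0.182]
(600, 280) 0.04 [-91.2  92.8]
(600, 280) 0.05 [-95.8  89.4]
[0.168 0.167 0.138 0.136 0.135 0.135 0.135]
(628, 280) 0.04 [-91.3  99.4]
(628, 280) 0.05 [-95.8  95.5]
[0.135 0.135 0.136 0.136 0.135 0.135 0.164]
(594, 340) 0.04 [-75.5  92.7]
(594, 340) 0.05 [-81.1  89.3]
[0.172 0.172 0.143 0.141 0.14  0.138 0.137]
```

Call:
move_arm --motion '[[[0,0,-8],0],[[0,0,-16],0],[[0,0,-22],0],[[0,0,-27],0],[[0,0,-32],0],[[0,0,-32],0]]'

```text
time: 3.6
position: [0.4625, -0.0168, 0.0051]
ee_rot: [-1.572, -0.069, 0.063]
wrist_force: [-2.9, -3.9, 3.6]
opening: 0.0852
```

```bash
python3 -c "
from st import *
show()"
```

```text
t 3.6 pos [462.5 -16.8   5.1] bay [-86.1  45.8] F [-2.9 -3.9  3.6] open 0.0851559264374231 j [-1.460e-01  3.000e-03  2.063e+00 -2.000e-03  1.071e+00 -1.799e+00]
toolz [-0.084  0.996 -0.003] tooly [ 0.004 -0.002 -1.   ] turn needed -0.0011206631022342428
```

Call:
move_arm --motion '[[[0,0,-4],0],[[0,0,-8],0],[[0,0,-10],0],[[0,0,-10],0]]'

```text
time: 4.1
position: [0.4636, -0.0174, -0.0042]
ee_rot: [-1.573, -0.07, 0.061]
wrist_force: [-1.1, -5.4, 5.7]
opening: 0.0852
```

Run:
```python
from st import *
from cell import imaging
import cv2
s=show()
for n in("wrist","scene"):
    i=imaging.camera_info(n);p,d=imaging.snapshot(n)
    np.savez(f"{n}3.npz",p=p,d=d,K=i["camera_matrix"],E=i["extrinsics"])
    c=p[100:384,60:440] if n=="wrist" else p[140:260,180:340]
    f=2 if n=="wrist" else 4.8
    cv2.imwrite(f"pics/{n}3.png",cv2.resize(c,None,fx=f,fy=f,interpolation=cv2.INTER_CUBIC)[...,::-1])
```

```text
t 4.1 pos [463.6 -17.4  -4.2] bay [-85.   45.1] F [-1.1 -5.4  5.7] open 0.08519821540325363 j [-0.146  0.022  2.065 -0.003  1.049 -1.799]
toolz [-0.084  0.996 -0.004] tooly [ 0.006 -0.003 -1.   ] turn needed -0.0009018819600772332
```

View pics/wrist3.png

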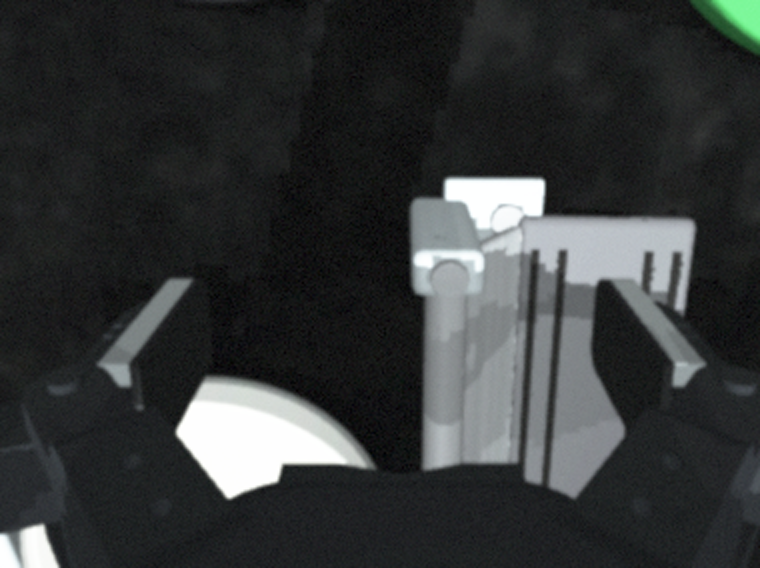

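View pics/scene3.png

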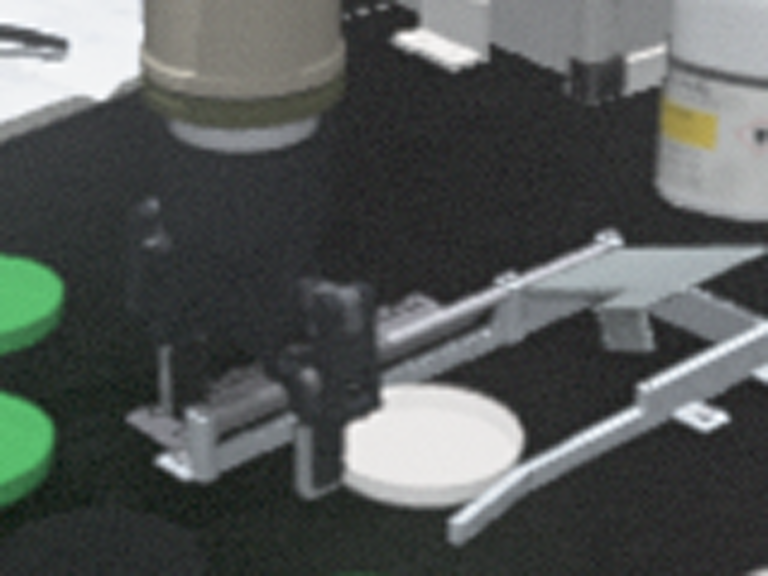

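Call:
move_arm --motion '[[[10,0.8,-1],0],[[20,1.7,-2],0],[[30,2.5,-2],0],[[40,3.3,-2],0],[[50,4.2,-2],0],[[60,5,-2],0],[[70,5.8,-2],0],[[80,6.6,-2],0],[[90,7.5,-2],0],[[100,8.3,-2],0],[[105,8.7,-2],0],[[105,8.7,-2],0]]'

```text
time: 5.7
position: [0.5698, -0.0086, -0.0057]
ee_rot: [-1.573, -0.072, 0.06]
wrist_force: [0.9, 1.4, 3.6]
opening: 0.0855
```

```bash
cat > lk.py <<'E'
import sys
from st import *
from cell import imaging
import cv2
s=show();k=sys.argv[1]
for n in("scene","top"):
    i=imaging.camera_info(n);p,d=imaging.snapshot(n)
    np.savez(f"{n}{k}.npz",p=p,d=d,K=i["camera_matrix"],E=i["extrinsics"])
    c=p[110:250,220:370] if n=="top" else p[140:260,190:350]
    f=4 if n=="top" else 4.8
    cv2.imwrite(f"pics/{n}{k}.png",cv2.resize(c,None,fx=f,fy=f,interpolation=cv2.INTER_CUBIC)[...,::-1])
E
python3 lk.py 4
```

```text
t 5.7 pos [569.8  -8.6  -5.7] bay [21.5 45.1] F [0.9 1.4 3.6] open 0.08546050767547203 j [-0.104  0.286  1.771 -0.003  1.077 -1.757]
toolz [-0.084  0.997 -0.004] tooly [ 0.008 -0.003 -1.   ] turn needed -0.0007059375999338702
```

View pics/scene4.png

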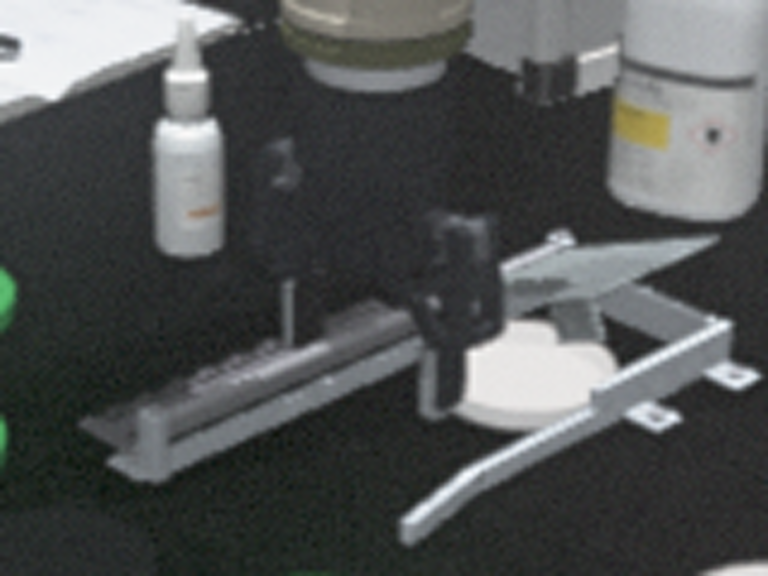

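Call:
move_arm --motion '[[[8,0.7,-1],0],[[16,1.3,-1],0],[[24,2,-1],0],[[32,2.6,-1],0],[[37,3,-1],0],[[37,3,-1],0]]'

```text
time: 6.55
position: [0.605, -0.0058, -0.0072]
ee_rot: [-1.573, -0.068, 0.062]
wrist_force: [-10.2, -0.7, 9.7]
opening: 0.0854
```

```bash
python3 lk.py 5
```

```text
t 6.55 pos [605.   -5.8  -7.2] bay [56.9 45. ] F [-10.2  -0.7   9.7] open 0.0853984928424707 j [-0.093  0.374  1.663 -0.003  1.1   -1.745]
toolz [-0.083  0.997 -0.003] tooly [ 0.004 -0.003 -1.   ] turn needed -0.00028129172673252434
```

View pics/scene5.png

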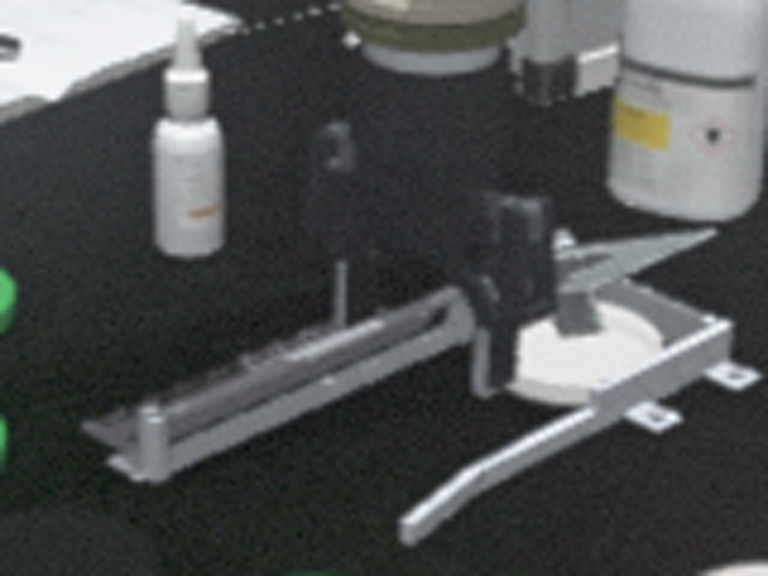

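View pics/top5.png

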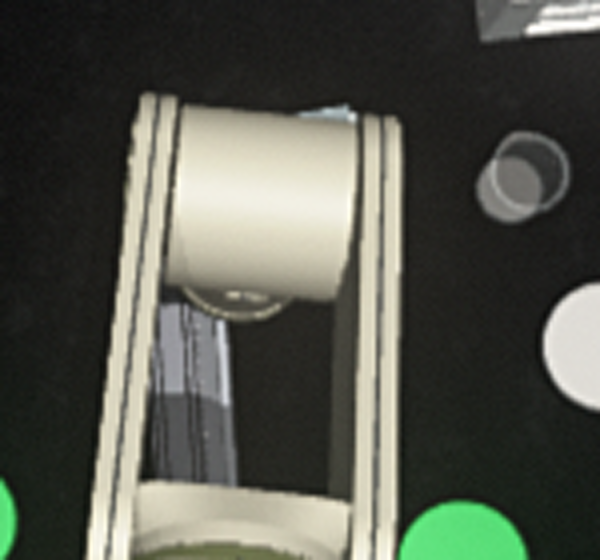

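Run:
```python
from h import *
from st import t,R
p,d,K,E=load("scene5.npz")
import cv2
c=p[190:240,280:350];cv2.imwrite("pics/s5c.png",cv2.resize(c,None,fx=11,fy=11,interpolation=cv2.INTER_CUBIC)[...,::-1])
for b in [(165,0,22),(165,-45,22),(119+45.5,0,15),(160,0,15),(119,-45.5,15),(119-32.2,-32.2,15),(119-32.2,-32.2,0),(81,-32.2,0)]:
    w=t+R@np.array(b[:2])/1e3;q=proj((*w,b[2]/1e3),K,E);print(b,q,(q-[280,190])*11)
```

```text
(165, 0, 22) [322.38748557 200.24213946] [466.26234131 112.6635341 ]
(165, -45, 22) [337.23939242 206.66503374] [629.63331662 183.31537116]
(164.5, 0, 15) [322.0404275  202.87338704] [462.44470245 141.60725739]
(160, 0, 15) [320.84580878 203.43784969] [449.30389655 147.81634657]
(119, -45.5, 15) [324.69836961 215.59602069] [491.68206566 281.55622757]
(86.8, -32.2, 15) [311.11156226 218.02899752] [342.22718483 308.31897274]
(86.8, -32.2, 0) [310.6943474  223.74467246] [337.63782145 371.19139702]
(81, -32.2, 0) [309.02628621 224.58407901] [319.28914831 380.42486907]
```

View pics/s5c.png

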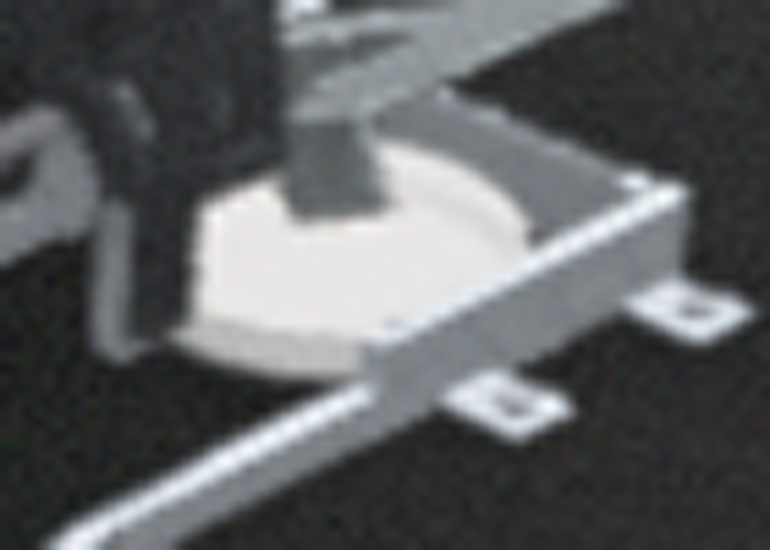

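Run:
```python
from h import *
from st import t,R
p,d,K,E=load("scene5.npz")
a=np.linspace(0,2*np.pi,73)
for xc in(105,110,115,119):
  for yc in (-3,3):
    o=[]
    for z in(15,0):
        q=np.array([(proj((*(t+R@np.array([xc+45.5*np.cos(u),yc+45.5*np.sin(u)])/1e3),z/1e3),K,E)-[280,190])*11 for u in a])
        o+= [np.round(q[q[:,0].argmax()]),np.round(q[q[:,1].argmin()]),np.round(q[q[:,0].argmin()]),np.round(q[q[:,1].argmax()])]
    print(xc,yc,"rim right/top",o[0],o[1],"bottom-circle left/low",o[6],o[7])
# static calibration: back-stop corner
for b in[(165,-49,22),(171,-49,23),(171,-55,23)]:
    print(b,(proj((*(t+R@np.array(b[:2])/1e3),b[2]/1e3),K,E)-[280,190])*11)
```

```text
105 -3 rim right/top [509. 246.] [263. 134.] bottom-circle left/low [ 78. 287.] [323. 399.]
105 3 rim right/top [487. 236.] [242. 125.] bottom-circle left/low [ 57. 277.] [301. 388.]
110 -3 rim right/top [524. 238.] [278. 127.] bottom-circle left/low [ 94. 280.] [339. 391.]
110 3 rim right/top [502. 228.] [257. 118.] bottom-circle left/low [ 73. 270.] [317. 380.]
115 -3 rim right/top [539. 231.] [293. 121.] bottom-circle left/low [109. 272.] [355. 383.]
115 3 rim right/top [517. 221.] [272. 111.] bottom-circle left/low [ 89. 262.] [333. 372.]
119 -3 rim right/top [551. 225.] [304. 115.] bottom-circle left/low [122. 266.] [368. 377.]
119 3 rim right/top [529. 215.] [284. 106.] bottom-circle left/low [102. 256.] [346. 366.]
(165, -49, 22) [644.58935701 189.7832993 ]
(171, -49, 23) [662.39763649 176.99629981]
(171, -55, 23) [684.96832786 186.68221638]
```

Call:
move_arm --motion '[[[3,0.2,-0.5],0],[[6,0.5,-0.5],0],[[6,0.5,-0.5],0]]'

```text
time: 7.02
position: [0.606, -0.0057, -0.0081]
ee_rot: [-1.573, -0.058, 0.069]
wrist_force: [-32.3, -2.4, 28.1]
opening: 0.0857
```

```bash
python3 lk.py 6;  python3 - <<'E'
from h import *
p,d,K,E=load("scene6.npz")
c=p[190:240,280:350];cv2.imwrite("pics/s6c.png",cv2.resize(c,None,fx=11,fy=11,interpolation=cv2.INTER_CUBIC)[...,::-1])
E
```

```text
t 7.025 pos [606.   -5.7  -8.1] bay [57.8 44.9] F [-32.3  -2.4  28.1] open 0.08565844373791257 j [-0.092  0.387  1.649 -0.004  1.112 -1.742]
toolz [-0.081  0.997 -0.002] tooly [-0.007 -0.003 -1.   ] turn needed 0.001568365614069256
```

View pics/s6c.png

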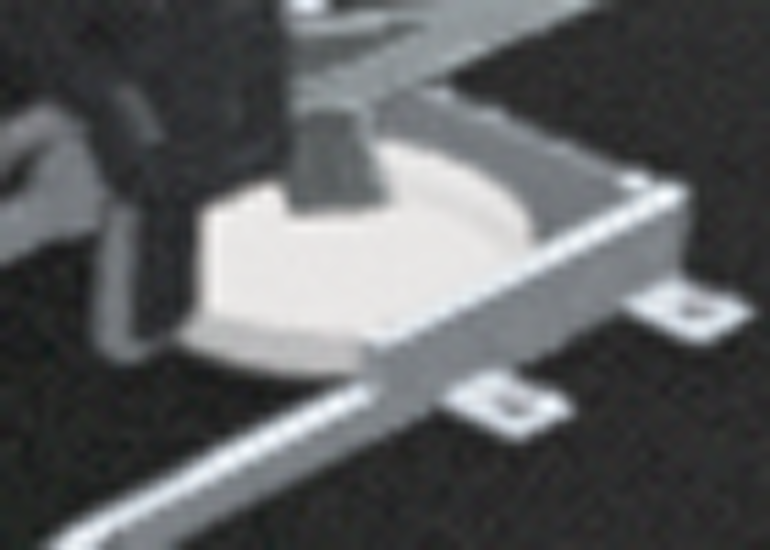

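The dish is against the stop: the force rose to 32 N with no further travel. I'll back off with the bar still held, then rise.

Call:
move_arm --motion '[[[-3,-0.2,1],0],[[-7,-0.6,1],0],[[-12,-1,1],0],[[-12,-1,1],0]]'

```text
time: 7.62
position: [0.5946, -0.0069, -0.0066]
ee_rot: [-1.573, -0.06, 0.068]
wrist_force: [2.3, -1.0, 6.2]
opening: 0.0855
```

Call:
move_arm --motion '[[[0,0,5],0],[[0,0,10],0],[[0,0,15],0],[[0,0,20],0],[[0,0,30],0],[[0,0,50],0],[[0,0,80],0],[[-20,0,120],0],[[-60,0,160],0],[[-110,0,180],0],[[-110,0,180],0]]'

```text
time: 9.0
position: [0.4837, -0.007, 0.177]
ee_rot: [-1.574, -0.064, 0.064]
wrist_force: [0.1, 0.0, 0.1]
opening: 0.0853
```

```bash
python3 lk.py 7;  python3 - <<'E'
from h import *
p,d,K,E=load("scene7.npz")
c=p[190:240,280:350];cv2.imwrite("pics/s7c.png",cv2.resize(c,None,fx=11,fy=11,interpolation=cv2.INTER_CUBIC)[...,::-1])
E
```

```text
t 9.0 pos [483.7  -7.  177. ] bay [-64.2  53.8] F [0.1 0.  0.1] open 0.08529977206627139 j [-0.117 -0.157  1.873 -0.004  1.425 -1.769]
toolz [-0.081  0.997 -0.004] tooly [-0.    -0.004 -1.   ] turn needed 0.0015502251784644816
```

View pics/scene7.png

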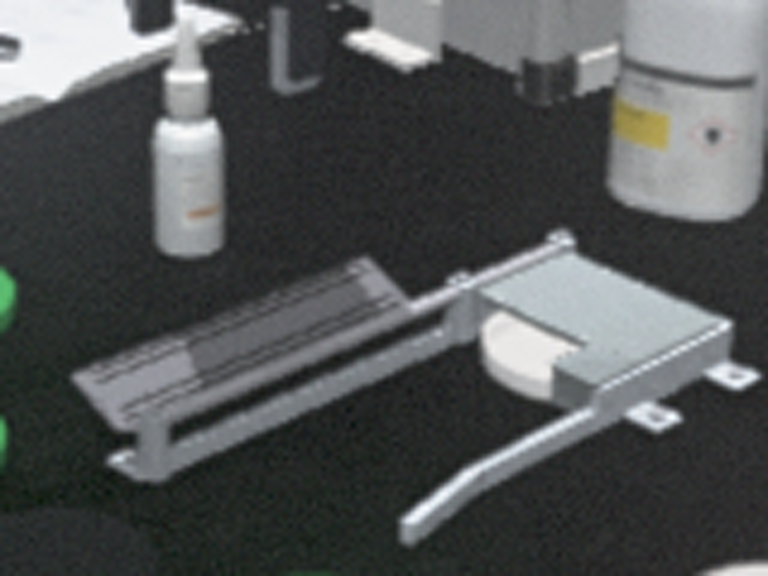

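View pics/top7.png

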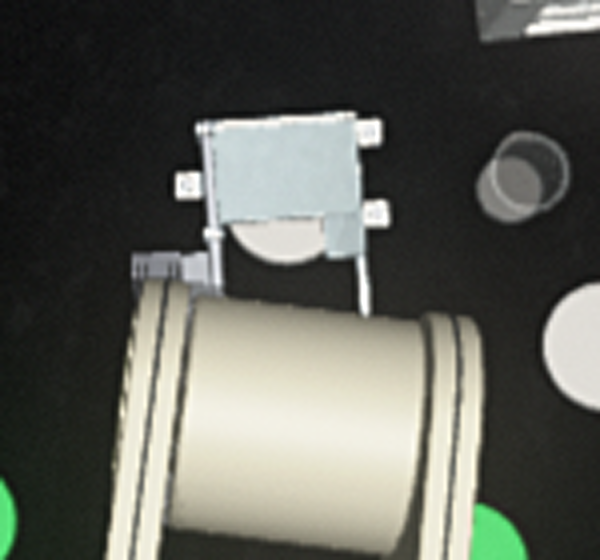

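Run:
```python
from h import *
from st import t,R
p,d,K,E=load("top7.npz")
g=p[165:182,288:293].min(2).astype(int).mean(1);print(g.round())
v=165+np.interp(-110,-g[8:],np.arange(8,17));print("edge row",v)
for z in(.015,.0):print((ray((290,v),K,E,z)[:2]-t)@R*1e3)
g=p[165:182,304:308].min(2).astype(int).mean(1);print(g.round())
v=165+np.interp(-90,-g[4:],np.arange(4,17));print("tooth row",v,(ray((306,v),K,E,.026)[:2]-t)@R*1e3)
```

```text
[203. 217. 217. 216. 216. 216. 216. 217. 220. 226. 152.  58.  35.  39.
  41.  40.  42.]
edge row 175.44373673036094
[69.3012642  5.1149183]
[71.25864006  3.74530002]
[183. 184. 182. 180. 181. 182. 181. 183. 182. 106.  36.  33.  38.  38.
  39.  40.  40.]
tooth row 174.2246376811594 [ 67.96862712 -38.77855965]
```

```bash
python3 -c "
from cell import manip
print(manip.close_job())"
```

```text
the job is handed in; nothing more can be done
None
```

The dish is in the pocket against the back stop, the cover has shut behind it, and the job is handed in. `close_job` reports no verdict.

**What I did:** With the gripper fully open, one fingertip pressed the thumb bar down until the cover stood clearly open. I kept the bar down while the other fingertip pushed the dish about 140 mm along the lane under the cover. At the end the force rose to about 32 N with almost no further travel, so the dish was against the stop. I then backed off 12 mm with the bar still held and rose clear. That took about 9 s of the 48 s allowed.

**Last checks:**
- **Dish position:** its near edge measured at bay x ≈ 69 mm. The tooth's front face, really at 70 mm, measured 68 mm in the same view, so I take the edge as about 71 mm and the dish's centre as about 117 mm. That is inside the 110–125 mm band; the scene view before release gave about 115–117 mm.
- **Cover:** it looks shut in both the scene and top views. I judged this by eye and did not measure the angle.
- **Robot:** the wrist force was about 0 N at the end, with the gripper well clear of everything.
- **Bystanders:** the dropper bottle, beaker and spare dish show no visible movement, though I did not measure them again.

**Disagreements:** the bay's pose, fitted from the top view, left residuals of up to about 3.6 mm along the lane. The two views of the dish before the push differed by about 4 mm.

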